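# Set out the gecko feeding display

### The job

Set out the gecko feeding display on the grey liner: stand the round brown hide in the middle of the slate tile and the small terracotta cup centred on top of the hide, put the larger terracotta bowl exactly halfway between the tile and the amber jar, and stand the dark grey lidded tub straight in front of the jar (square to the liner, on the side of its long edge nearer the robot) with 3 cm of clear space between tub and jar. All four stand upright and are let go of; leave the jar, the pebble, the dial gauge and the cork half-log where they are.

Things in the scene. Friction and masses are not known exactly. Their poses are not given: they have to be found in the camera images.
- liner: grey liner sheet flat on the white counter, 240 (its x) x 460 (its y) mm, under 1 mm thick: things on it stand at z = 0. Fixed, turned up to 9 degrees. Origin at its centre; x points away from the robot across the short side, y along the long side. Tile and jar stand on its long centre line, one 155 mm to each side of its centre (sides may be swapped), so its centre is halfway between them.
- tile: dark slate basking tile, 110 (its x) x 130 (its y) x 10 mm thick, fixed, slightly turned. Origin at the centre of its underside, z up; its top is 10 mm above the origin.
- jar: closed round amber glass jar with a black cap, 60 mm diameter, 75 mm tall, loose (about 0.25 kg), must stay where it is. Origin at the centre of its underside, z up.
- hide: round brown plastic reptile hide, loose, about 0.12 kg: a low dome 96 mm in diameter at the base, shoulder 34 mm high, with a straight round turret 50 mm in diameter rising from it to a flat top 64 mm above the base; grip it by the turret. A dark doorway marks its -x side. Origin at the centre of its underside, z up.
- cup: small terracotta feeding cup, open at the top, loose, about 50 g, 28 mm tall, outer diameter 38 mm at the foot and 44 mm at the rim, wall 3 mm. Origin at the centre of its underside, z up.
- bowl: larger terracotta water bowl, open at the top, loose, about 0.12 kg, 30 mm tall, outer diameter 62 mm at the foot and 68 mm at the rim, wall 4 mm. Origin at the centre of its underside, z up.
- tub: small closed dark grey plastic supplement tub, loose, about 80 g, 42 mm tall: body 46 mm in diameter, lid 50 mm in diameter over the top 14 mm. Origin at the centre of its underside, z up.
- stone: grey round pebble, 66 mm across, 24 mm tall, loose; stays where it is. Origin at the centre of its underside.
- gauge: black round dial gauge lying face up, 60 mm diameter, 22 mm tall, loose; stays where it is. Origin at the centre of its underside.
- log: half-round cork bark arch lying open side down, 130 mm long (its x) by about 60 mm wide and 34 mm tall, loose; stays where it is. Origin at the centre of its underside.
Not all that is in view belongs to the job. Leave any green look-alike of the tub alone.

How it is judged (in metres and radians):
At the end, for the whole second after the job is handed in: Upright and at rest: hide within 12 mm of the tile's centre, cup on it within 10 mm of its centre, bowl within 15 mm of the liner's centre (halfway), tub in front of the jar, gap 30 +-15 mm, within 15 mm sideways; jar upright; jar, pebble, gauge, cork within 15 mm of their start (horizontal distance between hide and tile below 0.012 m and z of hide in the frame of tile between 0.006 and 0.015 m and horizontal distance between cup and hide below 0.01 m and z of cup in the frame of hide between 0.06 and 0.069 m and horizontal distance between bowl and liner below 0.015 m and height (world z) of each of bowl, tub below 0.006 m and x of tub in the frame of liner between -0.1 and -0.07 m and ((y of jar in the frame of liner above 0 m and y of tub in the frame of liner between 0.14 and 0.17 m) or (y of jar in the frame of liner below 0 m and y of tub in the frame of liner between -0.17 and -0.14 m)) and angle between each of hide, cup, bowl, tub, jar's own z axis and vertical below 0.12 rad and linear speed of each of hide, cup, bowl, tub below 0.01 m/s and distance of each of jar, stone, gauge, log from where it was at the start of the episode below 0.015 m); the robot touches nothing.
It fails at once if the jar, pebble, gauge or cork is shifted by more than 15 mm (distance of any of jar, stone, gauge, log from where it was at the start of the episode above 0.015 m).
It fails at once if the cup, bowl, tub or hide is tipped over (angle between any of hide, cup, bowl, tub's own z axis and vertical above 0.8 rad).
It also fails if it takes over 125 s, if anything falls off the work surface, if the arm or the gripper's body presses on something with over 40 N, if the wrist force passes 120 N, or if a joint passes its speed limit or range.

### The arm

A 6-joint arm with a two-finger parallel gripper is mounted at the origin on the work surface. World frame = base frame: x ahead of the robot, y to its left, z up, the work surface at z = 0. Lengths are in mm, angles in degrees, forces in N, time in s.
With the tool pointing down it reaches from about 275 to 850 mm from the base axis. Payload 19 kg.
Tool frame: the origin (TCP) lies midway between the tips of the shut fingers; the grasp point (between the pads) lies 19 mm behind it; z points along the fingers, y is the line along which they close (so a half turn about z gives the same grasp; the last joint's range is limited). The gripper opens to 85 mm and grips with 20 to 120 N. Pads are 22 mm wide; open, the fingers measure 114 mm over their backs; the gripper's body (76 mm by 85 mm) begins 54 mm behind the grasp point. The pads swing forward as they close: fully open they stand 13 mm farther back than shut.
Start: joints at [62.624, 8.623, 82.357, -0, 89.026, -7.678], TCP at [193.816, 541.318, 231.267] pointing down, gripper open.
Joint ranges: [-160.23, 160.23], [-39.13, 120.54], [6.94, 153.29], [-79.49, 259.48], [9.18, 160.14], [-161.06, 161.06]. Speed limits (degrees/s): [108.29, 108.29, 127.2, 172.46, 172.46, 172.46].

### API

Orientations are given as [roll, pitch, yaw] about the fixed x, y, z axes, in that order (R = Rz(yaw) Ry(pitch) Rx(roll)).
In Python, from cell import * gives the robot as it stands. The module is installed in compiled form; this text tells all that it offers. Calls block until the motion is done:
- goto(position, orientation): joint-space move of the TCP to a pose.
- movel(position, frame=None, velocity=150, contact_N=None): straight line of the TCP; frame=None keeps the orientation; velocity is the mean speed in mm/s. With contact_N (N) it stops when the force on the tool has changed by that much, and returns True; else False.
- set_joints(angles): joint-space move.
- set_gripper(opening): finger opening in mm; the grip force is fixed at half the most; returns when the fingers have stopped.
- dwell(seconds).
- solve_ik(position, orientation): joint angles nearest the present ones, or None.
- state(): the state.
- capture(name): name is "scene" or "top" or "wrist"; returns (picture, depth): 480x640x3 uint8, red, green, blue; 480x640 float32, mm along the optical axis (not along the pixel's ray), 0 where there is no reading.
- calibration(name): a dict with "camera_matrix" (3x3 intrinsics, pixels), "dist" ([k1, k2, p1, p2, k3] as OpenCV has them; the pictures are not rectified), "rvec" (rotation vector, rad) and "tvec" (3), from world to camera coordinates, as OpenCV has them. Camera axes: x right, y down, z forward; pixel columns grow to the right and rows downward; lengths in mm; the calibration is good to about 2 mm. A picture is of the moment at which its call begins: read the wrist's pose just before it. calibration takes no time and is no camera call; for the wrist camera it gives the pose at the moment of the call.
A pose or a line that the arm cannot do raises IKError and nothing moves.
- job_done(): hands the job in; it is judged then, once.
Trained networks look in the newest picture that a camera, given by its name, has taken for a name from the list of things; names that differ only in an ending like _2 or _b are one class to them, and where a whole thing is asked for, a point or a joint stands for the part that bears it (a point fixed in the world has none). Each returns a list of dicts, best first, with "score" (0 to 1); they miss things now and then, are a little off and sometimes report something else, mostly with a low value. They report only what shows in the picture. A call takes as long as a camera call. They do not tell look-alikes from the thing itself.
- boxes_of(camera, name): "at" ([x, y, z] in mm, in world coordinates, good to about 4 mm: the middle of the surface that is visible of it).
- pinpoint(camera, name): "at" ([x, y, z] in mm, in world coordinates, good to about 4 mm: a listed point, or the origin of a listed thing).
The state is a dict: "t": time; "joint_positions": joint angles; "joint_velocities": joint speeds; "joint_torque": joint torques, N m; "tcp_pos": TCP position; "tcp_rot": TCP orientation; "force": force on the tool from outside, world axes, zero at the start; "moment": the same for the moment, N m; "finger_gap": finger opening in mm; "finger_force": force on a finger pad.
Only numpy, scipy, OpenCV 4.12 (cv2) and the standard library are available. Lean on these libraries where they do the work, as an engineer would, in place of code of your own. Each camera call takes 0.05 s, during which the arm holds its last target. There are 200 camera calls.

## Working session

There is one attempt and no reset: what is moved stays moved. The work goes in short steps, each a Python script; the robot and the scene stay as the last script left them, time stands still between calls to the robot, and variables do not carry over. Pictures are saved under pics/ and viewed, at most 14 in all, crops included, and the job is handed in when it is done.

```bash
mkdir -p pics; python3 - <<'E'
from cell import *
import cv2, numpy as np
for c in ("scene","top"):
    im,d=capture(c); cv2.imwrite(f"pics/{c}0.png",im[:,:,::-1]); np.savez(f"pics/{c}0.npz",im=im,d=d)
    for n in "liner tile jar hide cup bowl tub stone gauge log".split():
        print(c,n,[(np.round(r["at"]).tolist(),round(r["score"],2)) for r in pinpoint(c,n)][:4])
    k=calibration(c); R=cv2.Rodrigues(np.array(k["rvec"],float))[0]; print("campos",-R.T@np.array(k["tvec"]).ravel())
print(state()["t"])
E
```

```text
scene liner [([558.0, -2.0, 0.0], 0.56)]
scene tile [([572.0, 154.0, -4.0], 0.89)]
scene jar [([539.0, -156.0, -4.0], 0.73)]
scene hide [([463.0, -335.0, -1.0], 0.6)]
scene cup [([445.0, 9.0, 2.0], 0.96)]
scene bowl [([445.0, 336.0, 0.0], 0.62)]
scene tub [([682.0, 350.0, 0.0], 0.85), ([590.0, 372.0, 3.0], 0.79)]
scene stone [([562.0, -358.0, 0.0], 0.92)]
scene gauge [([368.0, 216.0, 1.0], 0.87)]
scene log [([785.0, 76.0, -5.0], 0.58), ([541.0, -157.0, 0.0], 0.47)]
campos [953.96119105 494.23457332 658.07660496]
top liner [([556.0, -4.0, 3.0], 0.75)]
top tile [([571.0, 150.0, 2.0], 0.97), ([556.0, -2.0, -0.0], 0.51)]
top jar [([539.0, -152.0, 5.0], 0.78), ([570.0, 153.0, 3.0], 0.54)]
top hide [([461.0, -332.0, 4.0], 0.97)]
top cup [([442.0, 8.0, -3.0], 0.9)]
top bowl [([450.0, 337.0, -3.0], 0.81), ([586.0, 369.0, 3.0], 0.5)]
top tub [([683.0, 349.0, -3.0], 0.74), ([587.0, 372.0, -2.0], 0.6)]
top stone [([565.0, -355.0, -1.0], 0.56)]
top gauge [([364.0, 219.0, 0.0], 0.77)]
top log [([786.0, 79.0, -10.0], 0.95)]
campos [441.6996392    3.33364072 965.58562764]
1.1
```

View pics/top0.png

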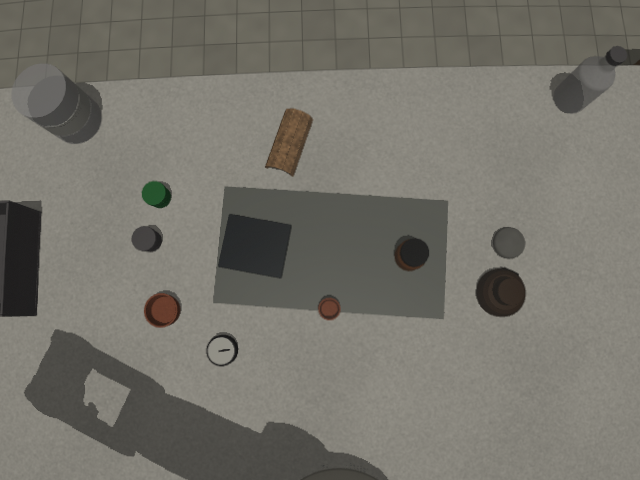

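View pics/scene0.png

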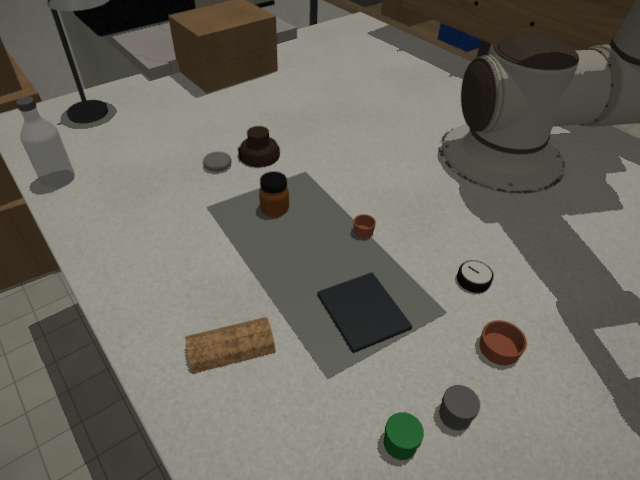

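Both views agree with the networks: the grey tub is at top-pixel (146,239), the green look-alike at (155,194), hide (500,291), cup (329,307), bowl (162,310), jar (412,253), tile (255,246), liner (331,252). Next I refine the positions by geometry.

```bash
cat > h.py <<'E'
from cell import *
import cv2, numpy as np
def cal(c):
    k=calibration(c); return np.array(k["camera_matrix"],float),np.array(k["dist"],float),cv2.Rodrigues(np.array(k["rvec"],float))[0],np.array(k["tvec"],float).ravel()
def onplane(c,uv,z,k=None):
    K,D,R,t=k or cal(c)
    p=cv2.undistortPoints(np.float64(uv).reshape(-1,1,2),K,D)[:,0]
    r=np.c_[p,np.ones(len(p))]@R; o=-R.T@t
    return o+r*((z-o[2])/r[:,2])[:,None]
def cloud(c,d,k=None):
    K,D,R,t=k or cal(c)
    v,u=np.mgrid[:480,:640]
    p=cv2.undistortPoints(np.float64(np.c_[u.ravel(),v.ravel()]).reshape(-1,1,2),K,D)[:,0]
    return ((np.c_[p,np.ones(len(p))]*d.reshape(-1,1)-t)@R).reshape(480,640,3)
def top_circle(P,ok,xy,zlo,zhi,rad=50):
    m=ok&(np.hypot(P[...,0]-xy[0],P[...,1]-xy[1])<rad)&(P[...,2]>zlo)&(P[...,2]<zhi)
    q=P[m]; (c,r)=cv2.minEnclosingCircle(np.float32(q[:,:2])); return np.array(c),r,np.median(q[:,2]),len(q)
E
python3 - <<'E'
from h import *
for c in ("top","scene"):
    z=np.load(f"pics/{c}0.npz"); P=cloud(c,z["d"]); ok=z["d"]>0
    print(c,"floor z",np.median(P[...,2][ok&(np.hypot(P[...,0]-556,P[...,1]+0)<40)]))
    for n,xy,lo,hi in [("hide",(462,-333),58,70),("cup",(444,8),22,34),("bowl",(448,337),24,36),("tub",(588,371),37,47),("jar",(539,-154),70,80),("stone",(563,-356),6,30),("gauge",(366,217),17,27)]:
        try: print(n,[np.round(v,1).tolist() for v in top_circle(P,ok,xy,lo,hi)])
        except Exception as e: print(n,e)
    g=z["im"].astype(int); 
    if c=="top":
        print("pix",g[260,330],g[240,255],g[150,350])
        b=g.sum(2)
        for nm,lo,hi,h,seed in (("liner",190,300,0,None),("tile",0,150,10,None)):
            pass
        liner=((b<b[260,330]+35)).astype(np.uint8); liner[:150]=0; liner[335:]=0; liner[:,:205]=0; liner[:,460:]=0
        tile=(b<(b[260,330]+b[240,255])//2).astype(np.uint8); tile[:, 300:]=0; tile[:,:210]=0; tile[:200]=0; tile[290:]=0
        for nm,m,h in(("liner",liner,0),("tile",tile,10)):
            n,l,s,_=cv2.connectedComponentsWithStats(m); i=1+np.argmax(s[1:,4])
            ct=max(cv2.findContours((l==i).astype(np.uint8),0,1)[0],key=len)
            w=onplane(c,ct[:,0],h); print(nm,cv2.minAreaRect(np.float32(w[:,:2])))
E
```

```text
top floor z 2.2623624519573626
hide [[464.3, -333.0], 25.9, 65.1, 592]
cup [[442.1, 7.1], 21.6, 28.9, 127]
bowl [[447.9, 336.7], 34.3, 30.7, 283]
tub [[589.5, 368.9], 25.4, 43.6, 484]
jar [[542.3, -153.9], 26.8, 76.2, 638]
stone [[562.8, -355.0], 32.0, 21.8, 800]
gauge [[367.8, 219.4], 30.2, 24.1, 713]
pix [89 91 84] [42 44 43] [132 130 121]
liner ((550.302978515625, 0.4133453369140625), (461.8558349609375, 256.8594055175781), 84.36953735351562)
tile ((572.705322265625, 153.47198486328125), (131.79840087890625, 111.06443786621094), 77.98700714111328)
scene floor z 0.3611655051962459
hide [[465.0, -334.7], 26.8, 62.5, 234]
cup [[442.6, 6.5], 22.7, 26.3, 154]
bowl [[447.7, 336.2], 34.8, 28.1, 431]
tub [[589.5, 368.8], 25.8, 40.7, 996]
jar [[542.7, -156.0], 27.3, 74.6, 389]
stone [[564.4, -354.9], 31.9, 20.0, 439]
gauge [[367.9, 217.6], 31.3, 22.0, 718]
```

```bash
cat >> h.py <<'E'
Z=220
def pick(xy,z,yaw,open_=85,close=0):
    set_gripper(open_)
    goto([*xy,Z],[180,0,yaw]); movel([*xy,z+40],velocity=250)
    print("down contact",movel([*xy,z],velocity=60,contact_N=8))
    set_gripper(close); s=state(); print("gap",s["finger_gap"],"ff",s["finger_force"],"z",s["tcp_pos"][2],"t",s["t"])
    movel([*xy,Z],velocity=200); print("gap up",state()["finger_gap"])
def place(xy,z,yaw,open_=85):
    goto([*xy,Z],[180,0,yaw]); movel([*xy,z+25],velocity=200); 
    print("contact",movel([*xy,z-5],velocity=25,contact_N=4),"z",state()["tcp_pos"],"expected",z)
    set_gripper(open_); dwell(.3); movel([*xy,Z],velocity=200); print("t",state()["t"])
def snap(c,name):
    im,d=capture(c); cv2.imwrite(f"pics/{name}.png",im[:,:,::-1]); return cloud(c,d),d>0
E
python3 - <<'E'
from h import *
pick((464.6,-333.8),35,0); place((572.7,153.5),45,-5.6)
goto([500,330,220],[180,0,0])
for c in("scene","top"):
    P,ok=snap(c,c+"1")
    print([np.round(v,1).tolist() for v in top_circle(P,ok,(572,153),67,80)])
E
```

```text
down contact False
gap 47.174996911750206 ff 61.950716972351074 z 35.65127224570086 t 6.5
gap up 47.714869915525135
contact True z [572.60418412 153.51818423  45.6364863 ] expected 45
t 12.9833
[[572.4, 153.4], 25.8, 73.3, 678]
[[571.5, 154.2], 25.1, 75.4, 567]
```

```bash
python3 - <<'E'
from h import *
pick((442.4,6.8),1,-5.6); place((572.2,153.7),75,-5.6)
pick((447.8,336.4),-1,0); place((557.5,-0.8),-1,-5.6)
pick((589.5,368.9),8,0); place((457.9,-146.7),8,-5.6)
goto([400,420,250],[180,0,0])
for c in("scene","top"):
    P,ok=snap(c,c+"2")
    for n,xy,lo,hi in [("cup",(572,153),92,110),("bowl",(557,0),24,36),("tub",(458,-147),37,47),("jar",(539,-154),70,80),("stone",(563,-356),6,30),("gauge",(366,217),17,27)]:
        try: print(n,[np.round(v,1).tolist() for v in top_circle(P,ok,xy,lo,hi,45)])
        except Exception as e: print(n,"none")
E
```

```text
down contact False
gap 41.53032058255918 ff 58.62178553827107 z 1.7149409687106307 t 17.5083
gap up 41.18251934368552
contact True z [572.12468593 153.69464449  75.8136563 ] expected 75
t 22.875
down contact False
gap 65.54118828151424 ff 63.126563653349876 z 0.22113392598123796 t 26.0083
gap up 65.29469645004174
contact True z [ 5.57372322e+02 -7.96116777e-01  2.99787014e-01] expected -1
t 32.5083
down contact False
gap 48.46874850216477 ff 61.617175340652466 z 8.698720705036655 t 36.2
gap up 48.46540397036788
contact True z [ 457.83239634 -146.67978218    8.64484217] expected 8
t 43.2917
cup [[572.1, 153.1], 22.7, 99.0, 311]
bowl [[558.7, -1.9], 35.1, 28.6, 301]
tub [[458.2, -147.0], 26.3, 41.6, 314]
jar [[542.2, -156.3], 28.3, 74.5, 387]
stone [[564.9, -354.8], 31.9, 19.9, 440]
gauge [[367.3, 217.9], 31.5, 21.9, 717]
cup [[571.8, 154.6], 21.6, 102.4, 172]
bowl [[557.0, -0.0], 33.6, 31.0, 240]
tub [[458.9, -144.7], 25.0, 43.2, 522]
jar [[542.3, -154.0], 26.7, 76.2, 642]
stone [[567.8, -354.3], 35.9, 21.7, 802]
gauge [[367.8, 219.5], 30.0, 24.2, 704]
```

View pics/scene2.png

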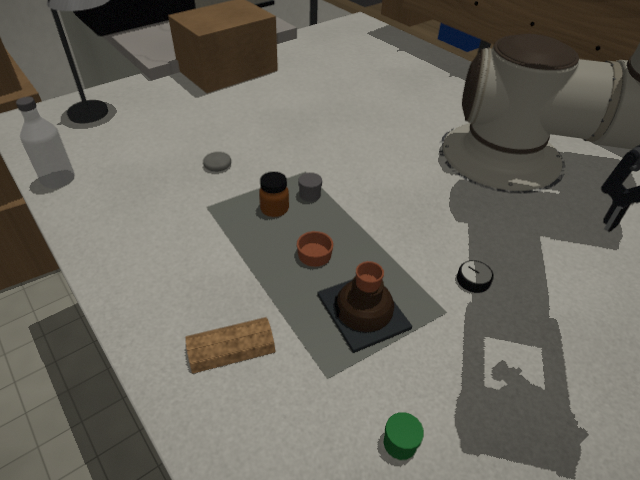

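The picture shows the cup (369,275) upright on the hide (365,303) on the tile, the bowl (314,249) at the liner's centre, and the tub (310,187) in front of the jar (273,195). Everything else is where it was and the gripper is clear.

```bash
python3 -c "
from cell import *
print(job_done(), state()['t'])"
```

```text
the job is handed in; nothing more can be done
the job is handed in; nothing more can be done
```

The gecko display is set out and handed in after about 45 s of the 125 s allowed: by the final camera check, the hide, cup, bowl and tub were all within about 3 mm of their targets. The jar, pebble, gauge and cork showed no meaningful shift (the cork was checked by eye only), and no verdict came back on hand-in.

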